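# Set the sauna timer arm and start it

## Task

With a fingertip, push the pointer arm of the sauna timer round until it points at the blue stud, then press the orange start button all the way down and let it come back up. Do not pinch the arm or lift it off its spindle, do not press the button before the arm is set, and leave the other things on the ledge and on the console where they are.

Things in the scene. Friction and masses are not known exactly. Their poses are not given: they have to be found in the camera images.
- console: Sauna timer console, a fixed grey block with a white top, 300 (its x) x 270 (its y) x 40 mm high, lying flat on the ledge. Origin: centre of its underside. It is turned on the ledge by up to 0.4 rad; its +x side lies away from the robot. The pointer spindle stands on its centre line 30 mm towards -x of the centre, the start button 118 mm towards -x of the centre.
- timer (a joint): Angle of the pointer arm about the vertical spindle, rad: 0 when the arm points along the console's +x axis, growing anticlockwise seen from above (towards the console's +y), stops at -1.4 and 1.4. Stiff friction of about 0.05 N m: it stays where it is left (about 1 N at 60 mm from the spindle moves it).
- timer_pivot (a point): Fixed point on the spindle axis at the arm's mid height, about 60 mm above the ledge. The round steel cap on the spindle is 34 mm in diameter and its top is 73 mm above the ledge.
- timer_tip (a point): The outer end of the pointer arm, 100 mm from the spindle axis, on the arm's centre line at mid height (about 60 mm above the ledge). Its x axis points outwards along the arm, z up. The arm is a straight pale birch bar, 14 mm wide and 18 mm high, with a black band near its end; its underside is 50 mm and its top 69 mm above the ledge, so there is a 10 mm gap between it and the console's white top. A finger can be put down on either side of it.
- cheek_left: The half of the birch arm on its left side (looking outwards from the spindle), 7 mm thick. Origin on the spindle axis; x along the arm.
- cheek_right: The half of the birch arm on its right side (looking outwards from the spindle), 7 mm thick. Origin on the spindle axis; x along the arm.
- cap (a joint): How far the arm and its steel cap have been lifted on the spindle, m: 0 seated. Only their weight (about 0.16 kg) holds them down.
- mark_blue: The blue stud to point at: a disc 26 mm in diameter, 4 mm high, fixed on the console's top (which is 40 mm above the ledge), 109 to 155 mm from the spindle and thus beyond the arm's end. Origin: centre of its underside. It lies on one side of the dial, the yellow stud on the other; which is which varies.
- mark_yellow: The yellow stud of the same size on the other side of the dial, not wanted now. Origin: centre of its underside.
- start (a joint): Travel of the start button, m: 0 up, 0.006 fully down. A spring returns it; fully down takes 5 N.
- start_top (a point): Centre of the top of the round orange start button, 32 mm in diameter, in a black housing on the console's robot side; pressed straight down.
- oil: Small amber scent-oil bottle, 24 mm in diameter, 50 mm tall, loose, standing on the console's top near a robot-side corner. Origin: centre of its underside. Leave alone.
- brush: Green nail brush with white bristles, 85 x 36 x 30 mm, loose, lying on the console's top near the other robot-side corner. Origin: centre of its underside. Leave alone.
- ladle: Pale birch sauna ladle lying on the ledge: a bowl 88 mm wide and 50 mm high with a handle 18 mm thick that slopes down to the ledge 320 mm from the bowl's centre. Origin: centre of the bowl's underside; the handle runs along its x. Leave alone.
- bucket: Empty aluminium sauna bucket, 224 mm wide at the rim, 200 mm tall. Origin: centre of its underside. Leave alone.
- dish: White ceramic soap dish, 90 x 130 x 26 mm, empty. Origin: centre of its underside. Leave alone.
- sandglass: Wooden-framed sand glass, 64 mm in diameter, 120 mm tall, standing on the ledge between the console and the ladle, on the robot side. Origin: centre of its underside. Leave alone.

How it is judged:
On the way, in this order (a step that is already met when the one before it is completed fails the run):
1. the arm points at the blue stud and is at rest, no longer touched, on its spindle (y of mark_blue in the frame of timer_tip between -0.009 and 0.009 m and x of mark_blue in the frame of timer_tip above -0.05 m and velocity of joint timer between -0.05 and 0.05 rad/s and contact force between the fingers and cheek_left below 0.2 N and contact force between the fingers and cheek_right below 0.2 N and value of joint cap below 0.004 m), for 0.2 s.
2. the start button is pressed down (at least 5 of its 6 mm) (value of joint start above 0.005 m and y of mark_blue in the frame of timer_tip between -0.009 and 0.009 m and x of mark_blue in the frame of timer_tip above -0.05 m), for 0.05 s.
At the end, for the whole second after the job is handed in: The arm is at rest, seated on its spindle, with its centre line passing within 9 mm of the centre of the blue stud; the start button has come back up (within 1.5 mm); the bottle, brush, ladle, bucket, dish and sand glass stand within 15 mm of where they were, upright (y of mark_blue in the frame of timer_tip between -0.009 and 0.009 m and x of mark_blue in the frame of timer_tip above -0.05 m and velocity of joint timer between -0.05 and 0.05 rad/s and value of joint start below 0.0015 m and value of joint cap below 0.004 m and distance of each of oil, brush, ladle, bucket, dish, sandglass from where it was at the start of the episode below 0.015 m and angle between each of oil, brush, ladle, bucket, dish, sandglass's own z axis and vertical below 0.15 rad); the robot touches nothing.
It fails at once if the start button is pressed (over 3 mm) while the arm does not point at the blue stud (value of joint start above 0.003 m and not (y of mark_blue in the frame of timer_tip between -0.012 and 0.012 m and x of mark_blue in the frame of timer_tip above -0.05 m)).
It fails at once if the arm is lifted on its spindle by more than 8 mm (value of joint cap above 0.008 m).
It fails at once if the arm is pinched: both of its sides pressed by the fingers at once (over 1.5 N each) (contact force between the fingers and cheek_left above 1.5 N and contact force between the fingers and cheek_right above 1.5 N).
It fails at once if the bottle, brush, ladle, bucket, dish or sand glass is moved more than 20 mm or tipped (distance of any of oil, brush, ladle, bucket, dish, sandglass from where it was at the start of the episode above 0.02 m or angle between any of oil, brush, ladle, bucket, dish, sandglass's own z axis and vertical above 0.3 rad).
It also fails if it takes over 48 s, if anything falls off the work surface, if the arm or the gripper's body presses on something with over 40 N, if the wrist force passes 120 N, or if a joint passes its speed limit or range.

## Robot

A 6-joint arm with a two-finger parallel gripper is mounted at the origin on the work surface. World frame = base frame: x ahead of the robot, y to its left, z up, the work surface at z = 0. Lengths are in m, angles in rad, forces in N, time in s.
With the tool pointing down it reaches from about 0.3 to 0.875 m from the base axis. Payload 6.4 kg.
Tool frame: the origin (TCP) lies midway between the tips of the shut fingers; the grasp point (between the pads) lies 19 mm behind it; z points along the fingers, y is the line along which they close (so a half turn about z gives the same grasp; the last joint's range is limited). The gripper opens to 85 mm and grips with 20 to 120 N. Pads are 22 mm wide; open, the fingers measure 114 mm over their backs; the gripper's body (76 mm by 85 mm) begins 54 mm behind the grasp point. The pads swing forward as they close: fully open they stand 13 mm farther back than shut.
Start: joints at [-1.375, 0.181, 1.607, -0, 1.354, -0.206], TCP at [0.225, -0.529, 0.231] pointing down, gripper open.
Joint ranges: [-2.99, 2.99], [-0.89, 2.07], [0.3, 2.58], [-1.14, 4.28], [0, 2.63], [-3.12, 3.12]. Speed limits (rad/s): [2.57, 2.57, 3.01, 3.14, 3.14, 3.14].

## Interface

Orientations are given as a unit quaternion [w, x, y, z].
In Python, from bench import status, camera, ctrl gives the robot as it stands. The module is installed in compiled form; this text tells all that it offers.
- The arm moves only by the shell command python3 -m handwheel 'ROWS'. ROWS is JSON, a list that holds one entry, the list of rows, each a list of 7 numbers: the opening, from -1 (shut) to 1 (fully open), then the shift along the tool's x, y, z in cm, then the turn, a rotation vector about the tool's x, y, z in degrees. A call has 1 to 10 rows; each row is the pose to reach, as a shift and turn from the pose commanded when the call began, along the tool's axes at that moment; what a row does not reach only later rows make up. A row lasts 1/8 s, in which the tool goes at most 62.5 mm and 10.7 degrees, less where a joint would pass 70% of its speed; a pose out of reach is approached as far as the arm can. A call with a gripper value outside its range is refused whole. The fingers move at their own pace and stop on an object; the grip force is fixed at half the most. Time passes only in rows, so rows that repeat a pose let the fingers close. It gives the time, the measured TCP pose, the force, the opening and the grip force at its end, in the units of the state.
- status.get_obs(): the state, without advancing time (a new reading comes with each control period).
- camera(name): name is "scene" or "top" or "wrist"; returns a dict with "frame" (400x640x3 uint8, blue, green, red), "depth" (400x640 float32, m along the optical axis (not along the pixel's ray), 0 where there is no reading), "fx", "fy", "cx", "cy" (pixels), "dist" ([k1, k2, p1, p2, k3] as OpenCV has them; the pictures are not rectified), "extrinsics" (4x4, takes a point from camera to world coordinates); the wrist camera has in their place "hand_eye" (4x4, takes a point from camera to tool coordinates, whose origin is the TCP and whose axes are the flange's). Camera axes: x right, y down, z forward; pixel columns grow to the right and rows downward; lengths in m; the calibration is good to about 2 mm. A picture is of the moment at which its call begins: read the wrist's pose just before it.
- ctrl.hand_in(): hands the job in; it is judged then, once.
The state is a dict: "time_s": time; "q": joint angles; "dq": joint speeds; "joint_efforts": joint torques, N m; "eef_pos": TCP position; "eef_rot": TCP orientation; "wrist_force": force on the tool from outside, world axes, zero at the start; "torque": the same for the moment, N m; "opening": opening from 0.0 (shut) to 1.0 (fully open); "grasp_force": force on a finger pad.
Only numpy, scipy, OpenCV 4.12 (cv2) and the standard library are available. Lean on these libraries where they do the work, as an engineer would, in place of code of your own. Each camera call takes 0.05 s, during which the arm holds its last target. There are 200 camera calls.

## Working session

There is one attempt and no reset: what is moved stays moved. The work goes in short steps, Python scripts to look and compute and a shell command to move; the robot and the scene stay as the last step left them, time stands still between calls to the robot, and variables do not carry over. Pictures are saved under pics/ and viewed, at most 10 in all, crops included, and the job is handed in when it is done.

```bash
mkdir -p pics
cat > h.py <<'E'
import numpy as np, cv2
from bench import status, camera, ctrl
from scipy.spatial.transform import Rotation as R
def snap(n,f):
    o=status.get_obs(); c=camera(n); cv2.imwrite('pics/'+f,c['frame'])
    np.savez('pics/'+f[:-4]+'.npz',d=c['depth'],f=c['frame'],K=[c['fx'],c['fy'],c['cx'],c['cy']],dist=c['dist'],E=c.get('extrinsics',np.eye(4)) )
    return o,c
def pw(z,u,v,d=None):
    fx,fy,cx,cy=z['K']; K=np.array([[fx,0,cx],[0,fy,cy],[0,0,1]])
    p=cv2.undistortPoints(np.array([[[u,v]]],float),K,z['dist'])[0,0]
    if d is None: d=z['d'][int(v),int(u)]
    return (z['E']@np.r_[p*d,d,1])[:3]
def pz(z,u,v,h):
    a=pw(z,u,v,.5);b=pw(z,u,v,1.); return a+(b-a)*(h-a[2])/(b[2]-a[2])
E
python3 - <<'E'
from h import *
o,c=snap('top','top.png'); print(o['time_s'],o['eef_pos'],o['eef_rot'],c['extrinsics'].round(3))
E
```

```text
0.0 [ 0.22475419 -0.52863567  0.23036952] [-9.01703043e-04  9.79889847e-01  1.99537153e-01  2.53728689e-06] [[-0.026 -0.985  0.173  0.277]
 [-1.     0.028  0.01  -0.022]
 [-0.015 -0.173 -0.985  1.451]
 [ 0.     0.     0.     1.   ]]
```

View pics/top.png

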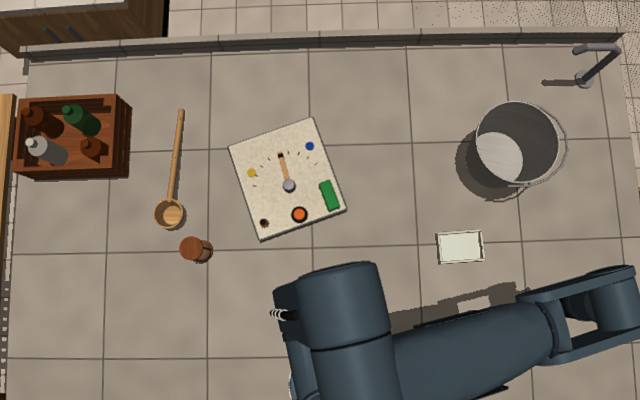

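The top view shows the console at about (288,180). The spindle cap is at (289,185), the arm tip at (281,155), blue at (310,146), yellow at (251,173), the button at (299,214), the brush at (330,195) and the bottle at (264,223). The arm has to turn clockwise, and I measure that next.

```bash
cat > m.py <<'E'
from h import *
z=np.load('pics/top.npz'); f=z['f']; hsv=cv2.cvtColor(f,cv2.COLOR_BGR2HSV)
roi=np.zeros(f.shape[:2],bool); roi[115:243,225:350]=1
def seg(lo,hi,h,n):
    m=(cv2.inRange(hsv,lo,hi)>0)&roi
    k,l,s,c=cv2.connectedComponentsWithStats(m.astype(np.uint8)); 
    for i in range(1,k):
        if s[i,4]>8: print(n,c[i].round(1),s[i,4],pz(z,*c[i],h).round(4))
seg((100,120,60),(130,255,255),.044,'blue')
seg((20,120,120),(32,255,255),.044,'yel')
seg((3,180,150),(16,255,255),.05,'orange')
seg((45,80,30),(85,255,255),.07,'brush')
seg((8,60,150),(19,140,255),.069,'birch')
print([pw(z,u,v).round(3) for u,v in [(289,185),(299,214),(281,155),(264,222),(330,195),(300,130)]])
for q in [(229,147),(312,118),(346,209),(261,241)]: print(pz(z,*q,.04).round(4))
cv2.imwrite('pics/topc.png',cv2.resize(f[110:250,220:355],None,fx=4.2,fy=4.2,interpolation=cv2.INTER_CUBIC))
E
python3 m.py
```

```text
blue [309.2 145.7] 46 [0.6738 0.0396 0.044 ]
yel [251.  172.2] 57 [0.5999 0.2089 0.044 ]
orange [298.8 213.7] 92 [0.4748 0.0725 0.05  ]
brush [328.9 195.1] 362 [ 0.5221 -0.0137  0.07  ]
birch [278.6 151.9] 14 [0.651 0.126 0.069]
birch [283.7 167.9] 135 [0.6039 0.112  0.069 ]
[array([0.554, 0.097, 0.071]), array([0.473, 0.071, 0.059]), array([0.642, 0.119, 0.068]), array([0.449, 0.166, 0.09 ]), array([ 0.521, -0.017,  0.074]), array([0.723, 0.066, 0.042])]
[0.6785 0.2744 0.04  ]
[0.7589 0.0299 0.04  ]
[ 0.4859 -0.061   0.04  ]
[0.4015 0.1813 0.04  ]
```

View pics/topc.png

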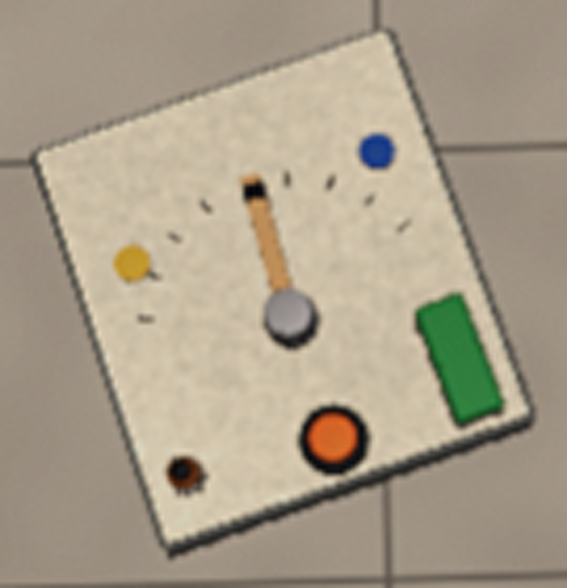

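```bash
python3 -m handwheel '[[[-1,5,-4,0,0,0,-4],[-1,10,-8,0,0,0,-8],[-1,15,-12,0,0,0,-12],[-1,20,-16,0,0,0,-16],[-1,25,-20,0,0,0,-20],[-1,30,-24,0,0,0,-24],[-1,35,-28,0,0,0,-28],[-1,40,-32,0,0,0,-32],[-1,45,-36,0,0,0,-36],[-1,50,-40,0,0,0,-41.4]]]'; python3 -m handwheel '[[[-1,0,0,0,0,0,0],[-1,0,0,0,0,0,0],[-1,0,0,0,0,0,0]]]'
cat > go.py <<'E'
import sys
from h import *
o=status.get_obs(); r=R.from_quat(np.roll(o['eef_rot'],-1)).as_matrix()
P=np.array([float(a) for a in sys.argv[1:4]]); p=np.array(o['eef_pos'])
print(o['time_s'],p.round(4),'cm',(100*r.T@(P-p)).round(2),'xyaw',np.arctan2(r[1,0],r[0,0]).round(4),'tilt',r[:,2].round(3),'F',np.round(o['wrist_force'],2))
E
python3 go.py .6106 .1524 .12
```

```text
time_s: 1.3
eef_pos: [0.5218, 0.023, 0.231]
eef_rot: [-0.0, 0.845, 0.534, -0.0]
wrist_force: [1.3, -1.7, 0.3]
opening: 0.002
grasp_force: 0.0
time_s: 1.68
eef_pos: [0.5208, 0.0198, 0.231]
eef_rot: [-0.0, 0.847, 0.532, -0.0]
wrist_force: [-0.2, 0.8, -0.4]
opening: 0.004
grasp_force: 0.0
1.675 [0.5208 0.0198 0.231 ] cm [15.85  2.34 11.09] xyaw 1.1222 tilt [-0.001 -0.    -1.   ] F [-0.16  0.82 -0.43]
```

```bash
python3 -m handwheel '[[[-1,4,0.6,2.5,0,0,0],[-1,8,1.2,5,0,0,0],[-1,12,1.8,7.5,0,0,0],[-1,15.8,2.3,11,0,0,0],[-1,15.8,2.3,11,0,0,0],[-1,15.8,2.3,11,0,0,0]]]'
python3 go.py .6106 .1524 .048
python3 - <<'E'
from h import *
o,c=snap('wrist','w1.png'); print(c['hand_eye'].round(3))
E
```

```text
time_s: 2.42
eef_pos: [0.6105, 0.152, 0.1217]
eef_rot: [0.0, 0.847, 0.532, -0.0]
wrist_force: [0.1, -0.6, 0.3]
opening: -0.005
grasp_force: 0.0
2.425 [0.6105 0.152  0.1217] cm [ 0.04 -0.    7.37] xyaw 1.1227 tilt [-0. -0. -1.] F [ 0.11 -0.58  0.28]
[[ 0.001 -0.956 -0.294  0.075]
 [ 1.     0.001 -0.     0.   ]
 [ 0.    -0.294  0.956 -0.143]
 [ 0.     0.     0.     1.   ]]
```

View pics/w1.png

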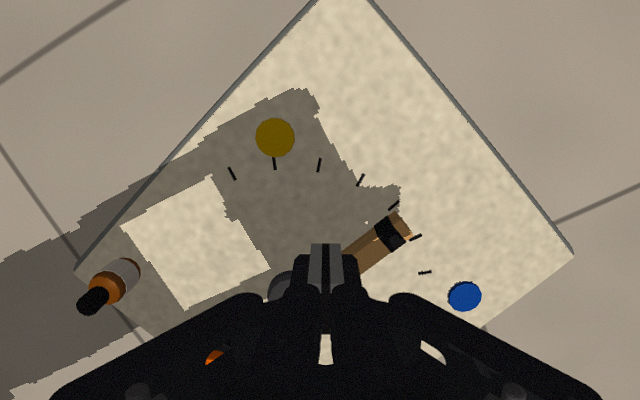

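The fingertip (326,245) is clear of the arm, on its yellow-stud side; the band is at (390,234) and blue at (465,296). I'll go down, push and stop slightly short.

```bash
python3 -m handwheel '[[[-1,0,0,2,0,0,0],[-1,0,0,4,0,0,0],[-1,0,0,6,0,0,0],[-1,0,0,7.3,0,0,0],[-1,0,0,7.3,0,0,0],[-1,0,0,7.3,0,0,0]]]'; python3 go.py .6249 .083 .048
python3 -m handwheel '[[[-1,-0.6,0.4,0,0,0,0],[-1,-1.2,0.9,0,0,0,0],[-1,-1.8,1.4,0,0,0,0],[-1,-2.4,1.9,0,0,0,0],[-1,-3,2.4,0,0,0,0],[-1,-3.6,2.9,0,0,0,0],[-1,-4.2,3.4,0,0,0,0],[-1,-4.8,3.9,0,0,0,0],[-1,-5.3,4.3,0,0,0,0],[-1,-5.3,4.3,0,0,0,0]]]';python3 go.py .6249 .083 .048
python3 - <<'E'
from h import *
snap('top','t2.png')
z=np.load('pics/t2.npz');cv2.imwrite('pics/t2c.png',cv2.resize(z['f'][110:250,220:355],None,fx=4.2,fy=4.2,interpolation=cv2.INTER_CUBIC))
E
```

```text
time_s: 3.22
eef_pos: [0.6108, 0.1537, 0.0487]
eef_rot: [0.0, 0.846, 0.533, 0.0]
wrist_force: [0.5, 0.2, -0.5]
opening: -0.005
grasp_force: 0.0
3.225 [0.6108 0.1537 0.0487] cm [-5.77  4.32  0.07] xyaw 1.1245 tilt [ 0.001  0.    -1.   ] F [ 0.5   0.21 -0.49]
time_s: 4.47
eef_pos: [0.6266, 0.0864, 0.0484]
eef_rot: [0.0, 0.846, 0.533, 0.0]
wrist_force: [-0.0, 0.3, -0.4]
opening: 0.001
grasp_force: 0.0
4.475 [0.6266 0.0864 0.0484] cm [-0.38 -0.    0.04] xyaw 1.1237 tilt [ 0. -0. -1.] F [-0.    0.32 -0.36]
```

View pics/t2c.png

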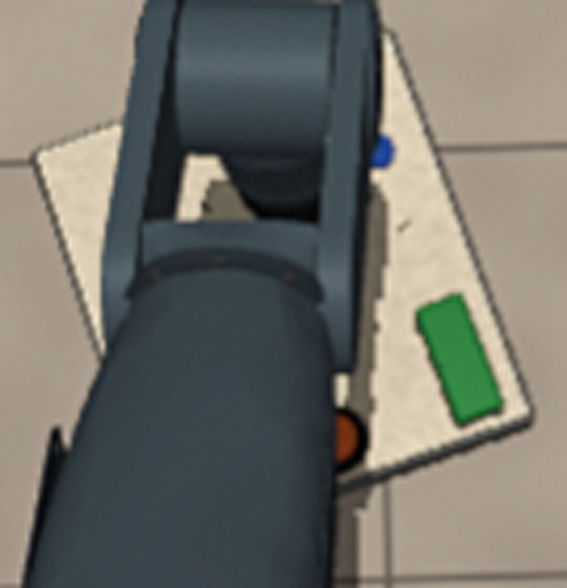

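The robot hides the pointer in the top view. I'll back off, rise and use the wrist camera.

```bash
python3 -m handwheel '[[[-1,1,0,0,0,0,0],[-1,2,0,0,0,0,0],[-1,2,0,-4,0,0,0],[-1,2,0,-8,0,0,0],[-1,0,0,-12,0,0,0],[-1,-2,0,-12,0,0,0],[-1,-4,0,-12,0,0,0],[-1,-6,0,-12,0,0,0],[-1,-6,0,-12,0,0,0],[-1,-6,0,-12,0,0,0]]]'
cat > w.py <<'E'
import sys
from h import *
n=sys.argv[1]; o,c=snap('wrist',n)
T=np.eye(4); T[:3,:3]=R.from_quat(np.roll(o['eef_rot'],-1)).as_matrix(); T[:3,3]=o['eef_pos']
z=dict(np.load('pics/'+n[:-4]+'.npz')); z['E']=T@c['hand_eye']; np.savez('pics/'+n[:-4]+'.npz',**z)
E
python3 w.py w2.png
```

```text
time_s: 5.78
eef_pos: [0.6001, 0.0331, 0.1677]
eef_rot: [-0.0, 0.846, 0.533, -0.0]
wrist_force: [-0.2, -0.4, 0.3]
opening: -0.0
grasp_force: 0.0
```

View pics/w2.png

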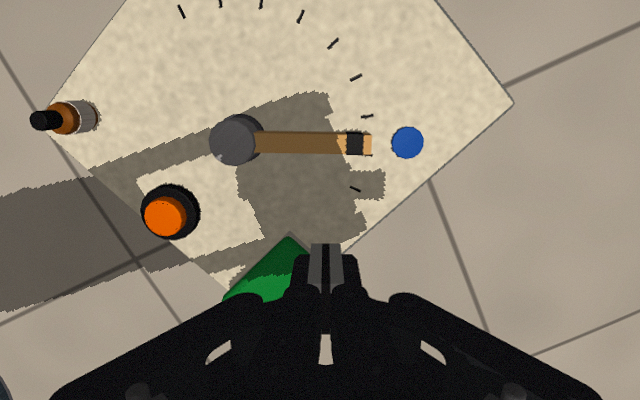

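Clear view: cap (234,139), arm tip (370,144), blue stud (407,142), button (163,216). Now the line error.

```bash
cat > e.py <<'E'
import sys
from h import *
z=np.load('pics/'+sys.argv[1]); f=z['f']; hsv=cv2.cvtColor(f,cv2.COLOR_BGR2HSV)
m=cv2.inRange(hsv,(100,120,60),(130,255,255)); k,l,s,c=cv2.connectedComponentsWithStats(m); i=1+np.argmax(s[1:,4])
B=pz(z,*c[i],.044); print('blue',c[i],B.round(4))
m=cv2.inRange(hsv,(0,180,120),(14,255,255)); k,l,s,c=cv2.connectedComponentsWithStats(m); i=1+np.argmax(s[1:,4])
print('button',c[i],pw(z,*c[i]).round(4))
# all depth points around arm: arm-top and cap-top by height
P=[]
for v in range(90,200):
    for u in range(190,400):
        if z['d'][v,u]>0: P.append(pw(z,u,v))
P=np.array(P)[:]; 
cap=P[P[:,2]>.0712]; h=np.histogram(P[:,2],bins=np.arange(.05,.08,.002)); print(h[0])
C=(cap.min(0)+cap.max(0))/2
(cx,cy),r=cv2.minEnclosingCircle(cap[:,:2].astype(np.float32)); S=np.array([cx,cy]); print('cap',S.round(4),r)
A=P[(P[:,2]>.066)&(P[:,2]<.0712)&(np.hypot(*(P[:,:2]-S).T)>.03)][:,:2]
d=cv2.fitLine(A.astype(np.float32),cv2.DIST_L2,0,.001,.001).ravel(); v=d[:2]*np.sign(d[0]); nrm=np.array([-v[1],v[0]]); q=A.mean(0)
print('arm n',len(A),'ang',np.arctan2(v[1],v[0]),'width',np.ptp((A-q)@nrm),'len from S',((A-S)@v).max(),'S off line',(S-q)@nrm)
b=B[:2]-S; print('blue ang',np.arctan2(b[1],b[0]),np.hypot(*b),'y of blue wrt line',(B[:2]-q)@nrm)
t=q-S; a=np.arctan2(t[1],t[0]);print('ang from centroid',a,'y',np.hypot(*b)*np.sin(np.arctan2(b[1],b[0])-a))
E
python3 e.py w2.npz
```

```text
blue [407.08880309 142.20720721] [0.6755 0.0403 0.044 ]
button [162.79832714 217.50743494] [0.4756 0.0726 0.062 ]
[  41   49   39   50   58   34   47   67  441 1924  240 1336  117    0]
cap [0.5585 0.1001] 0.016531478613615036
arm n 1962 ang -0.46744734 width 0.014899908126653838 len from S 0.09997714258863685 S off line -0.00029409583611373
blue ang -0.47294798457384163 0.13139410230812162 y of blue wrt line -0.0010168533673516416
ang from centroid -0.46291934395280776 y -0.0013176821441656767
```

The arm's line passes about 1 mm from the stud's centre. Next is the button.

```bash
python3 go.py .4745 .072 .08
```

```text
5.825 [0.6003 0.0333 0.1679] cm [ -1.94 -13.01   8.79] xyaw 1.1243 tilt [-0.001  0.    -1.   ] F [ 0.36  0.17 -1.  ]
```

```bash
python3 -m handwheel '[[[-1,-0.5,-4,0,0,0,0],[-1,-1,-8,0,0,0,0],[-1,-1.9,-13,2,0,0,0],[-1,-1.9,-13,5,0,0,0],[-1,-1.9,-13,8.8,0,0,0],[-1,-1.9,-13,8.8,0,0,0],[-1,-1.9,-13,8.8,0,0,0]]]'; python3 -m handwheel '[[[-1,0,0,0.5,0,0,0],[-1,0,0,1,0,0,0],[-1,0,0,1.5,0,0,0],[-1,0,0,1.9,0,0,0],[-1,0,0,1.9,0,0,0],[-1,0,0,1.9,0,0,0]]]'; python3 go.py .4745 .072 .054
```

```text
time_s: 6.7
eef_pos: [0.4758, 0.0722, 0.0813]
eef_rot: [0.0, 0.846, 0.533, 0.0]
wrist_force: [0.4, -0.2, 0.6]
opening: 0.001
grasp_force: 0.0
time_s: 7.45
eef_pos: [0.4748, 0.072, 0.0614]
eef_rot: [-0.0, 0.846, 0.533, -0.0]
wrist_force: [-1.7, -0.0, 2.0]
opening: -0.0
grasp_force: 0.9
7.45 [0.4748 0.072  0.0614] cm [-0.01 -0.02  0.74] xyaw 1.1244 tilt [-0. -0. -1.] F [-1.74 -0.01  2.01]
```

```bash
python3 -m handwheel '[[[-1,0,0,0.15,0,0,0],[-1,0,0,0.3,0,0,0],[-1,0,0,0.3,0,0,0],[-1,0,0,0.3,0,0,0]]]';  python3 -m handwheel '[[[-1,0,0,0.15,0,0,0],[-1,0,0,0.3,0,0,0],[-1,0,0,0.3,0,0,0],[-1,0,0,0.3,0,0,0]]]'
```

```text
time_s: 7.95
eef_pos: [0.4749, 0.072, 0.0584]
eef_rot: [0.0, 0.846, 0.533, -0.0]
wrist_force: [-0.8, -0.2, 3.2]
opening: -0.003
grasp_force: 1.7
time_s: 8.45
eef_pos: [0.475, 0.072, 0.0559]
eef_rot: [0.0, 0.846, 0.533, -0.0]
wrist_force: [-3.6, 0.4, 10.8]
opening: 0.002
grasp_force: 5.8
```

```bash
python3 -m handwheel '[[[-1,0,0,0.15,0,0,0],[-1,0,0,0.15,0,0,0],[-1,0,0,0.15,0,0,0]]]'; python3 -m handwheel '[[[-1,0,0,-1,0,0,0],[-1,0,0,-3,0,0,0],[-1,0,0,-6,0,0,0],[-1,0,0,-9,0,0,0],[-1,1,4,-10,0,0,0],[-1,1.9,8,-11,0,0,0],[-1,1.9,13,-11.5,0,0,0],[-1,1.9,13,-11.5,0,0,0],[-1,1.9,13,-11.5,0,0,0]]]'; python3 w.py w3.png; python3 e.py w3.npz
```

```text
time_s: 8.82
eef_pos: [0.4751, 0.0721, 0.0557]
eef_rot: [0.0, 0.846, 0.533, -0.0]
wrist_force: [-10.3, -0.8, 26.0]
opening: 0.001
grasp_force: 12.6
time_s: 9.95
eef_pos: [0.5995, 0.0333, 0.1677]
eef_rot: [-0.001, 0.846, 0.533, -0.001]
wrist_force: [-0.5, -0.4, -0.3]
opening: 0.002
grasp_force: 0.0
blue [408.13677419 142.05032258] [0.6755 0.0403 0.044 ]
button [163.76345083 217.2244898 ] [0.4758 0.0727 0.0622]
[  31   60   37   47   49   49   41   52  474 1891  255 1308  146    0]
cap [0.5631 0.0973] 0.021596131846308708
arm n 1826 ang -0.4646425 width 0.015149424057302626 len from S 0.09457747327623209 S off line -0.0005524688722223115
blue ang -0.46989173385470145 0.12606949895205247 y of blue wrt line -0.0012142318497222156
ang from centroid -0.45578191090294373 y -0.001778759287120241
```

View pics/w3.png

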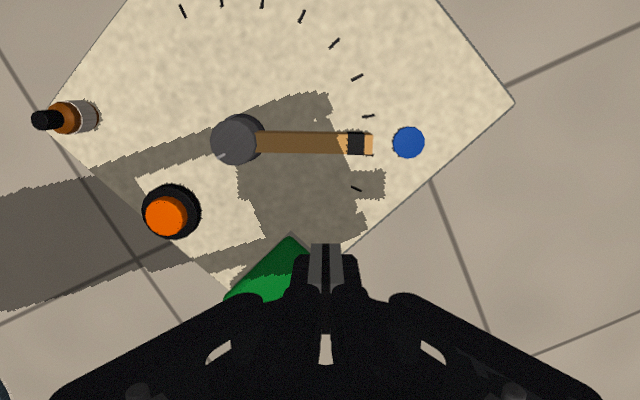

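The button is back up (z 0.062) after bottoming at 0.0557, and the arm still points at blue (408,142). The bottle and brush have not moved.

```bash
python3 -c "
from bench import ctrl; print(ctrl.hand_in())"
```

```text
the job is handed in; nothing more can be done
None
```

The job is handed in: the pointer arm's line passes about 1 mm from the blue stud's centre, and the start button was pressed until it bottomed (about 6 mm) and came back up; the bottle and brush look unmoved, and I did not re-check the other items, which the gripper never went near.

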